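# Dropper bottle from the carousel to the scale

## Task

Turn the bottle carousel by its centre knob, the shorter way round, until the bottle with the rubber dropper top stands in the middle of the opening in the wire guard, and let it come to rest there. Then lift that bottle out through the opening and stand it in the middle of the round pan of the scale, keeping it upright and setting it down without dropping it. Leave the other bottles standing in the carousel.

Things in the scene. Friction and masses are not known exactly. Their poses are not given: they have to be found in the camera images.
- carousel (a joint): turn of the carousel deck (rad) about its vertical axis, 0 at the start, positive counterclockwise from above; endless, no stops or clicks, stays where left; about 0.1 N m of friction. Aluminium disc 250 mm across with six pockets 60 degrees apart at 95 mm radius, each of four steel pins 18 mm high that hold a bottle with 1 mm play. The pocket in the opening starts empty.
- carousel_grip (a point): point on the carousel's axis inside the black bar knob at the height to grip it, 132 mm above the table; turns with the deck. The bar is 42 mm long along this point's x axis, 14 mm wide along its y axis, from 14 mm below to 16 mm above this point; a round black flange 44 mm across lies 16 to 22 mm below this point, on a 20 mm post
- opening (a point): fixed point in the middle of the opening in the wire guard, 95 mm from the carousel's axis, on the top of the deck (22 mm above the table): where the centre of the underside of a bottle in the opening lies. A tab with a white line on the grey foot disc marks its direction, roughly towards the robot
- dropper: the bottle to move: round amber glass, 36 mm across, body 50 mm high, shoulder up to 62 mm, black collar 24 mm across from 62 to 86 mm above the underside (grip it there, near its top), narrow tapered rubber teat 15 mm across up to 102 mm; one rigid piece, about 90 g. Origin at the centre of its underside, z up. Starts in a pocket 60 or 120 degrees to either side of the opening
- bottle_a: amber bottle with the same body and a flat black cap 32 mm across, 78 mm high in all, in the carousel; origin at the centre of its underside
- bottle_b: another amber bottle like bottle_a with a flat cap; origin at the centre of its underside
- bottle_c: amber bottle with the same body and a ball-shaped black cap 32 mm across, 92 mm high in all, in the carousel; origin at the centre of its underside
- bottle_d: another amber bottle like bottle_a with a flat cap, at the start in the pocket opposite the opening; origin at the centre of its underside
- scale_pan (a point): centre of the upper face of the scale's round steel pan, 110 mm across, 49 mm above the table, fixed; the scale is a low white box 170 x 150 mm to one side of the carousel. (The taller grey box with a square white plate on the other side is a hotplate, not the scale.)
- carousel_base: fixed foot of the carousel, a grey disc 290 mm across, origin on the axis at table height, its -x axis towards the opening. It carries the guard: a steel wire 5 mm thick at 95 mm radius, its centre 132 mm above the table, close over the bottle tops all round save 35 degrees to either side of the opening, on five posts 137 mm from the axis, the nearest 50 degrees either side of it

How it is judged:
On the way:
1. the dropper bottle stands in its pocket in the middle of the opening (within 18 mm), the carousel at rest (horizontal distance between dropper and opening below 0.018 m and height (world z) of dropper below 0.026 m and angle between dropper's own z axis and vertical below 0.15 rad and velocity of joint carousel between -0.06 and 0.06 rad/s), for 0.2 s.
At the end, for the whole second after the job is handed in: the dropper bottle stands at rest and upright (within 0.1 rad) on the scale's pan, its centre within 45 mm of the pan's centre; the other four bottles stand upright (within 0.15 rad) in pockets of the carousel (horizontal distance between dropper and scale_pan below 0.045 m and z of dropper in the frame of scale_pan between -0.004 and 0.004 m and angle between dropper's own z axis and vertical below 0.1 rad and linear speed of dropper below 0.03 m/s and height (world z) of bottle_a between 0.017 and 0.027 m and angle between each of bottle_a, bottle_b, bottle_c, bottle_d's own z axis and vertical below 0.15 rad and horizontal distance between bottle_a and carousel_grip between 0.088 and 0.102 m and height (world z) of bottle_b between 0.017 and 0.027 m and horizontal distance between bottle_b and carousel_grip between 0.088 and 0.102 m and height (world z) of bottle_c between 0.017 and 0.027 m and horizontal distance between bottle_c and carousel_grip between 0.088 and 0.102 m and height (world z) of bottle_d between 0.017 and 0.027 m and horizontal distance between bottle_d and carousel_grip between 0.088 and 0.102 m); the robot touches nothing.
It fails at once if the dropper bottle, still in the carousel, is carried the longer way round (past about 143 degrees from the opening) (horizontal distance between dropper and opening above 0.18 m and horizontal distance between dropper and carousel_grip below 0.115 m and height (world z) of dropper below 0.05 m).
It fails at once if the dropper bottle is tipped by more than 0.7 rad (angle between dropper's own z axis and vertical above 0.7 rad).
It fails at once if the dropper bottle is dropped (moves faster than 0.5 m/s out of the fingers) (linear speed of dropper above 0.5 m/s and contact force between the fingers and dropper below 0.1 N).
It fails at once if another bottle is tipped over or lifted out of the carousel (angle between any of bottle_a, bottle_b, bottle_c, bottle_d's own z axis and vertical above 0.5 rad or height (world z) of any of bottle_a, bottle_b, bottle_c, bottle_d above 0.05 m).
It also fails if it takes over 61 s, if anything falls off the work surface, if the arm or the gripper's body presses on something with over 40 N, if the wrist force passes 120 N, or if a joint passes its speed limit or range.

## Robot

A 6-joint arm with a two-finger parallel gripper is mounted at the origin on the work surface. World frame = base frame: x ahead of the robot, y to its left, z up, the work surface at z = 0. Lengths are in m, angles in rad, forces in N, time in s.
With the tool pointing down it reaches from about 0.325 to 0.9 m from the base axis. Payload 6.1 kg.
Tool frame: the origin (TCP) lies on the centre line of the jaws, within the pads' length; the fingertips stand bot.tip_extent ahead of it and the grasp point (between the pads) is the TCP (bot.tip_extent is the distance from the TCP to the fingertips, in m); z points along the fingers, y is the line along which they close (so a half turn about z gives the same grasp; the last joint's range is limited). The gripper opens to 87 mm and grips with 3 to 60 N. Pads are 19 mm wide; open, the fingers measure 117 mm over their backs; the gripper's body (75 mm by 190 mm) begins 51 mm behind the grasp point.
Start: joints at [1.186, 0.22, 1.526, -0, 1.395, -0.126], TCP at [0.16, 0.604, 0.242] pointing down, gripper open.
Joint ranges: [-2.98, 2.98], [-0.91, 2.08], [0.09, 2.57], [-1.24, 4.39], [0.2, 2.65], [-2.68, 2.68]. Speed limits (rad/s): [2.57, 2.57, 3.01, 3.14, 3.14, 3.14].

## Interface

Orientations are given as a unit quaternion [w, x, y, z].
In Python, from plant import read_state, cams, order, bot gives the robot as it stands.
- The arm moves only by the shell command python3 -m inch 'ROWS'. ROWS is a JSON object of lists of equal length, an entry for each row: "linear": the shift along the tool's x, y, z as a fraction of full scale, a list of three; "angular": the turn, a rotation vector about the tool's x, y, z as a fraction of full scale, a list of three; "jaw": the closure, from 0 (fully open) to 1 (shut). In form: {"linear": [[x, y, z], ...], "angular": [[wx, wy, wz], ...], "jaw": [jaw, ...]}. A call has 1 to 12 rows; each row is the pose to reach, as a shift and turn from the pose commanded when the call began, along the tool's axes at that moment; what a row does not reach only later rows make up. Full scale, the value 1, is 1000 mm for a shift and 1.5 rad for a turn. A row lasts 1/10 s, in which the tool goes at most 50 mm and 8.59 degrees, less where a joint would pass 70% of its speed; a pose out of reach is approached as far as the arm can. A call with a number of a shift or a turn outside -1 to 1 is refused whole. A call with a gripper value outside its range is refused whole. The fingers move at their own pace and stop on an object; the grip force is fixed at half the most. Time passes only in rows, so rows that repeat a pose let the fingers close. It gives the time, the measured TCP pose, the force, the opening and the grip force at its end, in the units of the state.
- read_state(): the state, without advancing time (a new reading comes with each control period).
- cams.capture(name): name is "scene" or "top"; returns the picture (384x512x3 uint8, blue, green, red); there is no depth.
- cams.camera_info(name): a dict with "mtx" (3x3 intrinsics, pixels), "pose" (4x4, takes a point from camera to world coordinates). Camera axes: x right, y down, z forward; pixel columns grow to the right and rows downward; lengths in m; the calibration is good to about 2 mm. A picture is of the moment at which its call begins. camera_info takes no time and is no camera call.
- order.sign_off(): hands the job in; it is judged then, once.
The state is a dict: "t": time; "joint_positions": joint angles; "dq": joint speeds; "joint_torque": joint torques, N m; "tool_pos": TCP position; "eef_rot": TCP orientation; "contact_force": force on the tool from outside, world axes, zero at the start; "wrist_torque": the same for the moment, N m; "grip_width": finger opening in m; "grasp_force": force on a finger pad.
Only numpy, scipy, OpenCV 4.12 (cv2) and the standard library are available. Lean on these libraries where they do the work, as an engineer would, in place of code of your own. Each camera call takes 0.05 s, during which the arm holds its last target. There are 200 camera calls.

## Working session

There is one attempt and no reset: what is moved stays moved. The work goes in short steps, Python scripts to look and compute and a shell command to move; the robot and the scene stay as the last step left them, time stands still between calls to the robot, and variables do not carry over. Pictures are saved under pics/ and viewed, at most 10 in all, crops included, and the job is handed in when it is done.

```bash
ls; mkdir -p pics
python3 - <<'E'
from plant import read_state,cams,bot
import cv2,numpy as np
s=read_state();print(s['t'],s['tool_pos'],s['eef_rot'],s['grip_width'],bot.tip_extent)
for n in('scene','top'):
    cv2.imwrite(f'pics/{n}0.png',cams.capture(n));i=cams.camera_info(n);print(n,np.round(i['mtx'],1).tolist(),np.round(i['pose'],3).tolist())
E
```

```text
pics
0.0 [0.15971516 0.60363746 0.24041943] [-2.35737126e-04  1.29014630e-01  9.91642209e-01 -9.48223552e-04] 0.08719115613852003 0.019
scene [[418.7, 0.0, 263.0], [0.0, 418.7, 193.1], [0.0, 0.0, 1.0]] [[-0.648, 0.531, -0.546, 1.085], [0.762, 0.468, -0.448, 0.44], [0.018, -0.706, -0.708, 0.791], [0.0, 0.0, 0.0, 1.0]]
top [[359.6, 0.0, 255.7], [0.0, 359.6, 192.8], [0.0, 0.0, 1.0]] [[-0.004, -0.995, 0.103, 0.495], [-1.0, 0.006, 0.018, 0.003], [-0.018, -0.103, -0.995, 0.874], [0.0, 0.0, 0.0, 1.0]]
```

View pics/scene0.png

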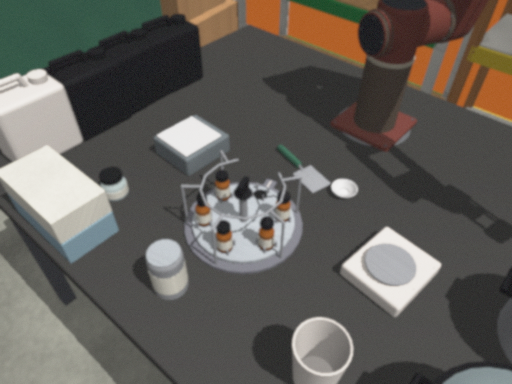

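View pics/top0.png

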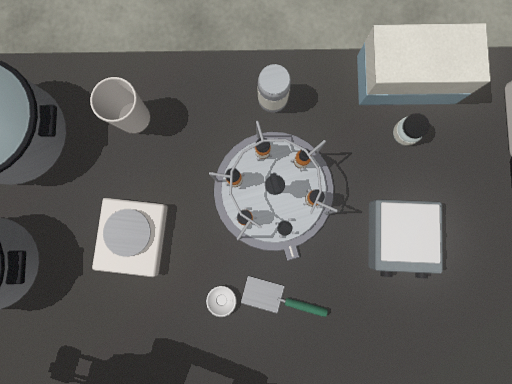

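Run:
```python
import cv2,numpy as np
a=cv2.imread('pics/top0.png')[125:265,205:345];b=cv2.imread('pics/scene0.png')[145:275,175:310]
f=lambda x:cv2.resize(x,(400,400*x.shape[0]//x.shape[1]),interpolation=cv2.INTER_CUBIC)[:380]
a=cv2.resize(a,(400,400),interpolation=3);b=cv2.resize(b,(400,400),interpolation=3)
cv2.imwrite('pics/z0.png',np.hstack([a,b]))
```

```text
(no output)
```

View pics/z0.png

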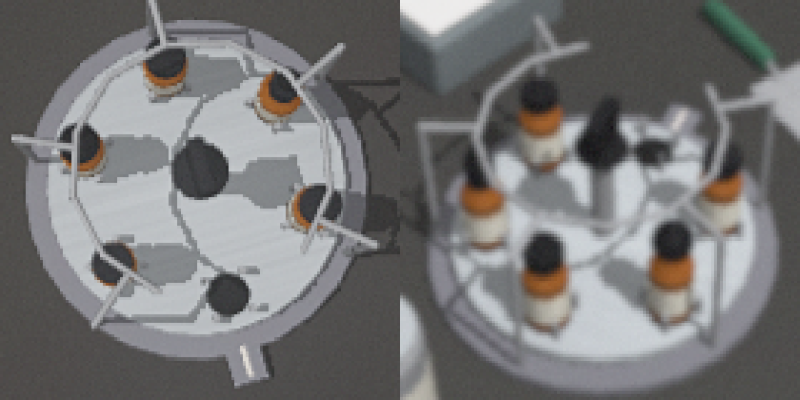

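```bash
cat > h.py <<'E'
from plant import read_state,cams,order,bot
import cv2,numpy as np
def ray(n,u,v,z):
    i=cams.camera_info(n);M=np.array(i['pose']);d=M[:3,:3]@np.linalg.solve(np.array(i['mtx']),[u,v,1.]);c=M[:3,3]
    return c+d*(z-c[2])/d[2]
def proj(n,P):
    i=cams.camera_info(n);M=np.linalg.inv(np.array(i['pose']));p=M[:3,:3]@np.array(P)+M[:3,3];q=np.array(i['mtx'])@p;return q[:2]/q[2]
E
python3 - <<'E'
from h import *
for nm,u,v,z in [('knob',275,183.8,.148),('foot',274.4,191.2,.01),('pad',285.2,228.3,.022),('tab',292.5,252.8,.01)]: print(nm,ray('top',u,v,z).round(4))
# pan by image
T=cv2.imread('pics/top0.png');S=cv2.imread('pics/scene0.png')
print('pan',ray('top',129,233,.049).round(4),'scene',ray('scene',390,265,.049).round(4))
C=ray('top',274.4,191.2,.01)[:2];p=ray('top',285.2,228.3,.022)[:2];a=np.arctan2(*(p-C)[::-1]);print('C',C,'r',np.hypot(*(p-C)),'ang',np.degrees(a))
rows=[]
for k in (-2,-1,1,2,3):
    P=[*(C+.095*np.array([np.cos(a+k*np.pi/3),np.sin(a+k*np.pi/3)])),.085]
    cell=[]
    for n,I in(('top',T),('scene',S)):
        u,v=proj(n,P).round().astype(int);print(k,n,u,v)
        cell.append(cv2.resize(I[v-18:v+18,u-18:u+18],(160,160),interpolation=3))
    rows.append(np.vstack(cell))
cv2.imwrite('pics/z1.png',np.hstack(rows))
E
```

```text
knob [ 0.5887 -0.0234  0.148 ]
foot [ 0.5885 -0.0269  0.01  ]
pad [ 0.4992 -0.051   0.022 ]
tab [ 0.4414 -0.0683  0.01  ]
pan [0.4899 0.3088 0.049 ] scene [0.4974 0.3177 0.049 ]
C [ 0.58846085 -0.02686891] r 0.09250839901611382 ang -164.87446874491576
-2 top 234 177
-2 scene 266 226
-1 top 245 218
-1 scene 283 198
1 top 318 198
1 scene 222 177
2 top 305 157
2 scene 202 202
3 top 264 147
3 scene 223 228
```

View pics/z1.png

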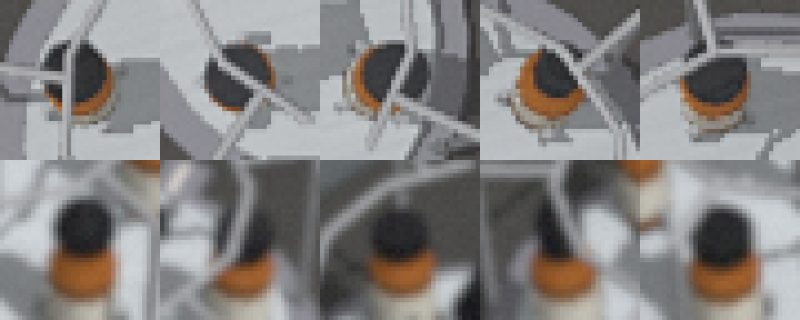

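Run:
```python
from h import *
T=cv2.imread('pics/top0.png');S=cv2.imread('pics/scene0.png')
C=np.array([.589,-.025]);a=np.radians(-163.8)
for n,I in(('top',T),('scene',S)):
  R=np.array(cams.camera_info(n)['pose'])[:3,0]
  for k in (-2,-1,1,2,3):
    P=np.array([*(C+.095*np.array([np.cos(a+k*np.pi/3),np.sin(a+k*np.pi/3)])),.097 ])
    g=[]
    for h in (.092,.097):
      for o in np.arange(-.022,.023,.004):
        u,v=proj(n,[*(P[:2]+o*R[:2]),h]);q=cv2.getRectSubPix(I,(1,1),(float(u),float(v)))[0,0];g.append(int(q.max()))
      g.append(-1)
    t=[int(cv2.getRectSubPix(I,(1,1),tuple(map(float,proj(n,[P[0],P[1],h]))))[0,0].max()) for h in(.09,.1,.108,.114,.12,.126)]
    print(n,k,g,'tip',t)
# pan ellipse
for n,I,(x,y) in(('top',T,(129,233)),('scene',S,(390,265))):
  g=I[...,1].astype(int);print(g[y,x-40:x+40:3],g[y-36:y+36:3,x])
u,v=proj('top',[.589,-.025,.14]).astype(int);u2,v2=proj('scene',[.589,-.025,.13]).astype(int)
cv2.imwrite('pics/z2.png',np.hstack([cv2.resize(T[v-20:v+20,u-20:u+20],(400,400),interpolation=3),cv2.resize(S[v2-20:v2+20,u2-20:u2+20],(400,400),interpolation=3)]))
```

```text
top -2 [166, 168, 111, 124, 167, 111, 52, 49, 54, 92, 120, 129, -1, 156, 175, 133, 140, 166, 126, 53, 50, 54, 73, 120, 124, -1] tip [63, 79, 94, 109, 127, 146]
top -1 [185, 130, 63, 68, 65, 74, 134, 169, 125, 104, 128, 123, -1, 185, 141, 62, 68, 65, 73, 133, 170, 123, 102, 128, 122, -1] tip [88, 91, 92, 91, 89, 88]
top 1 [148, 106, 60, 63, 61, 130, 152, 59, 61, 74, 104, 100, -1, 151, 91, 62, 63, 59, 152, 130, 59, 60, 83, 101, 99, -1] tip [176, 173, 150, 132, 113, 89]
top 2 [180, 156, 158, 52, 57, 53, 47, 61, 178, 124, 112, 96, -1, 183, 155, 135, 55, 57, 49, 46, 109, 172, 113, 109, 102, -1] tip [49, 48, 48, 62, 105, 156]
top 3 [164, 139, 65, 54, 58, 60, 59, 57, 50, 52, 121, 133, -1, 169, 152, 85, 58, 56, 60, 59, 58, 54, 53, 121, 131, -1] tip [60, 60, 58, 56, 56, 74]
scene -2 [211, 160, 61, 34, 41, 44, 48, 39, 58, 151, 200, 207, -1, 209, 156, 62, 37, 41, 46, 48, 43, 59, 136, 169, 180, -1] tip [44, 49, 47, 69, 134, 153]
scene -1 [165, 141, 83, 75, 135, 130, 71, 48, 50, 54, 73, 72, -1, 183, 161, 94, 68, 124, 143, 82, 52, 50, 61, 74, 75, -1] tip [94, 124, 143, 149, 147, 145]
scene 1 [74, 
[... 162 characters left out ...]
, 88, 146, 158, 196, 208, 208, -1, 75, 76, 63, 40, 35, 48, 109, 144, 149, 195, 207, 207, -1] tip [51, 86, 107, 128, 141, 138]
scene 3 [175, 128, 59, 46, 40, 45, 43, 44, 75, 157, 207, 211, -1, 180, 153, 86, 46, 41, 42, 43, 43, 74, 159, 209, 213, -1] tip [43, 43, 45, 120, 191, 184]
[ 76  73  75 218 221 176 179 176 177 176 176 176 176 177 175 174 173 170
 171 173 177 153 217 210 122  69  53] [ 80 107 219 218 181 171 171 178 172 176 175 174 176 177 173 172 175 174
 174 174 215 219 219 219]
[235 236 236 235 172 142 174 179 180 176 181 178 178 180 180 180 180 181
 178 176 177 174 217 236 235 234 235] [206 236 236 237 234 193 179 180 177 178 179 180 180 179 181 180 180 180
 167 202 235 235 236 235]
```

View pics/z2.png

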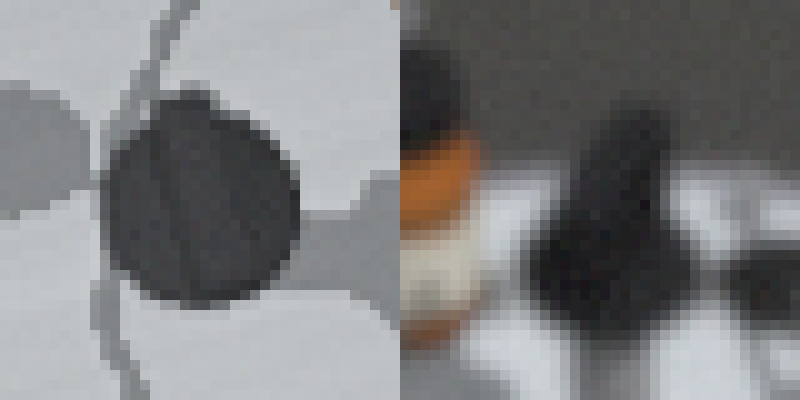

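```bash
cat >> h.py <<'E'
def to(p,th,s=None):
    """linear row & angular z to reach p with tool x heading th deg"""
    from scipy.spatial.transform import Rotation as R
    s=read_state();q=s['eef_rot'];r=R.from_quat([q[1],q[2],q[3],q[0]])
    g=R.from_euler('z',th,degrees=True)*R.from_euler('x',180,degrees=True)
    print('lin',(r.inv().apply(np.array(p)-s['tool_pos'])).round(4),'ang',((r.inv()*g).as_rotvec()/1.5).round(4),'t',s['t'],'pos',s['tool_pos'].round(4),'j6',round(s['joint_positions'][5],3),'w',round(s['grip_width'],4),'F',np.round(s['contact_force'],1))
E
python3 -m inch '{"linear":[[-0.576,-0.498,0],[-0.576,-0.498,0],[-0.576,-0.498,0],[-0.576,-0.498,0],[-0.576,-0.498,0],[-0.576,-0.498,0],[-0.576,-0.498,0],[-0.576,-0.498,0],[-0.576,-0.498,0],[-0.576,-0.498,0],[-0.576,-0.498,0],[-0.576,-0.498,0]],"angular":[[0,0,-0.358],[0,0,-0.358],[0,0,-0.358],[0,0,-0.358],[0,0,-0.358],[0,0,-0.358],[0,0,-0.358],[0,0,-0.358],[0,0,-0.358],[0,0,-0.358],[0,0,-0.358],[0,0,-0.358]],"jaw":[0,0,0,0,0,0,0,0,0,0,0,0]}'
python3 -c "
from h import *
to([.589,-.025,.235],196.2)"
```

```text
t: 1.3
tool_pos: [0.4962, 0.1107, 0.2414]
eef_rot: [-0.0, -0.139, 0.99, 0.0]
contact_force: [0.8, 0.5, 0.3]
grip_width: 0.087
grasp_force: 0.0
lin [-0.052  -0.1559  0.0063] ang [ 0.0002 -0.0001 -0.0032] t 1.3 pos [0.4962 0.1107 0.2414] j6 -1.785 w 0.087 F [0.8 0.5 0.3]
```

```bash
python3 -m inch '{"linear":[[-0.052,-0.156,0.006],[-0.052,-0.156,0.006],[-0.052,-0.156,0.006],[-0.052,-0.156,0.006],[-0.052,-0.156,0.006],[-0.052,-0.156,0.006],[-0.052,-0.156,0.006]],"angular":[[0,0,-0.003],[0,0,-0.003],[0,0,-0.003],[0,0,-0.003],[0,0,-0.003],[0,0,-0.003],[0,0,-0.003]],"jaw":[0,0,0,0,0,0,0]}'
python3 -c "
from h import *
to([.589,-.025,.14],196.2)
a=cams.capture('top');b=cams.capture('scene')
print(proj('top',[.589,-.025,.148]),proj('scene',[.589,-.025,.148]))
u,v=275,185;u2,v2=245,190
cv2.imwrite('pics/c1.png',np.hstack([cv2.resize(a[v-50:v+50,u-50:u+50],(400,400),interpolation=3),cv2.resize(b[v2-50:v2+50,u2-50:u2+50],(400,400),interpolation=3)]))
"
```

```text
t: 2.0
tool_pos: [0.5878, -0.0215, 0.2355]
eef_rot: [-0.0, -0.142, 0.99, 0.0]
contact_force: [-0.4, 0.1, -0.1]
grip_width: 0.0866
grasp_force: 0.0
lin [-0.0003 -0.0037  0.0955] ang [ 0.0004 -0.0003  0.001 ] t 2.0 pos [ 0.5878 -0.0215  0.2355] j6 -2.026 w 0.0866 F [-0.4  0.1 -0.1]
[275.76664365 183.6518258 ] [242.81217793 180.99239736]
```

View pics/c1.png

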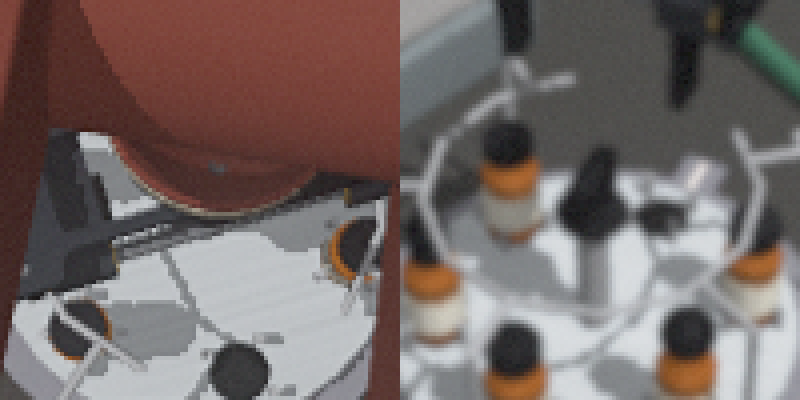

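```bash
python3 -m inch '{"linear":[[0,-0.004,0.045],[0,-0.004,0.08],[0,-0.004,0.096],[0,-0.004,0.096],[0,-0.004,0.096],[0,-0.004,0.096],[0,-0.004,0.096],[0,-0.004,0.096],[0,-0.004,0.096],[0,-0.004,0.096],[0,-0.004,0.096],[0,-0.004,0.096]],"angular":[[0,0,0],[0,0,0],[0,0,0],[0,0,0],[0,0,0],[0,0,0],[0,0,0],[0,0,0],[0,0,0],[0,0,0],[0,0,0],[0,0,0]],"jaw":[0,0,0,0,0.5,0.8,1,1,1,1,1,1]}'
python3 -c "
from h import *
to([.589,-.025,.14],196.2)"
```

```text
t: 3.3
tool_pos: [0.5896, -0.027, 0.1395]
eef_rot: [-0.0, -0.141, 0.99, 0.0]
contact_force: [0.3, -0.0, 0.5]
grip_width: 0.0309
grasp_force: 0.0
lin [-0.      0.002  -0.0005] ang [ 0.     -0.0001 -0.0001] t 3.3 pos [ 0.5896 -0.027   0.1395] j6 -2.033 w 0.0309 F [ 0.3 -0.   0.5]
```

```bash
python3 -m inch '{"linear":[[0,0,0],[0,0,0],[0,0,0],[0,0,0],[0,0,0],[0,0,0],[0,0,0]],"angular":[[0,0,0],[0,0,0],[0,0,0],[0,0,0],[0,0,0],[0,0,0],[0,0,0]],"jaw":[1,1,1,1,1,1,1]}'
python3 -c "
from h import *
to([.589,-.025,.14],196.2);print(read_state()['wrist_torque'])"
```

```text
t: 4.0
tool_pos: [0.5893, -0.026, 0.1395]
eef_rot: [-0.0, -0.141, 0.99, 0.001]
contact_force: [-2.0, 5.2, 1.7]
grip_width: 0.0137
grasp_force: 30.0
lin [ 0.      0.0011 -0.0005] ang [ 0.001  -0.0003  0.0002] t 4.0 pos [ 0.5893 -0.026   0.1395] j6 -2.033 w 0.0137 F [-2.   5.2  1.7]
[0.929129   0.27168544 0.01476439]
```

```bash
python3 -m inch '{"linear":[[0,0.001,0],[0,0.001,0],[0,0.001,0],[0,0.001,0],[0,0.001,0],[0,0.001,0],[0,0.001,0],[0,0.001,0],[0,0.001,0],[0,0.001,0],[0,0.001,0],[0,0.001,0]],"angular":[[0,0,0.03],[0,0,0.09],[0,0,0.16],[0,0,0.23],[0,0,0.3],[0,0,0.37],[0,0,0.44],[0,0,0.51],[0,0,0.58],[0,0,0.64],[0,0,0.685],[0,0,0.698]],"jaw":[1,1,1,1,1,1,1,1,1,1,1,1]}'
python3 -c "
from h import *
to([.589,-.025,.14],76.2);print(read_state()['wrist_torque'])
b=cams.capture('scene');cv2.imwrite('pics/c2.png',cv2.resize(b[130:290,160:330],(680,600),interpolation=3))"
```

```text
t: 5.2
tool_pos: [0.59, -0.0231, 0.1395]
eef_rot: [-0.0, 0.374, 0.928, 0.002]
contact_force: [2.3, 12.4, -1.7]
grip_width: 0.0139
grasp_force: 30.0
lin [-0.0006 -0.0021 -0.0006] ang [ 0.002  -0.0026  0.6973] t 5.2 pos [ 0.59   -0.0231  0.1395] j6 -0.982 w 0.0139 F [ 2.3 12.4 -1.7]
[ 1.86207555 -0.44261497  0.17735833]
```

View pics/c2.png

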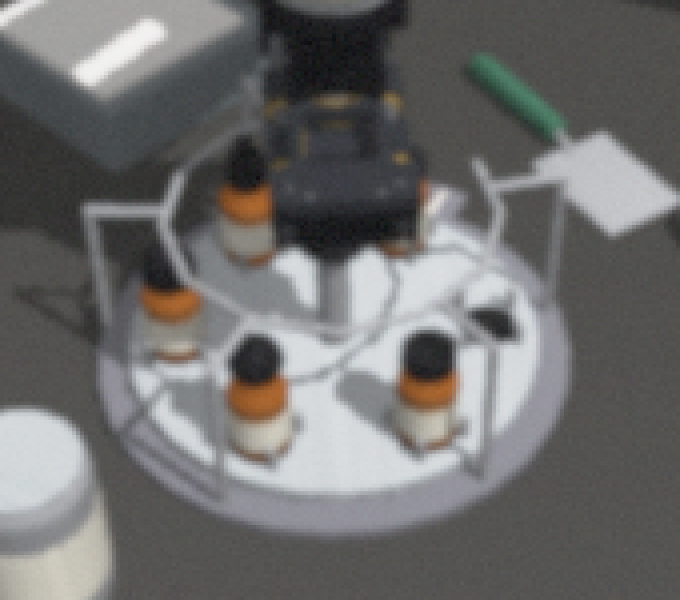

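```bash
python3 -m inch '{"linear":[[0.001,0.001,0],[0.002,0.002,0],[0.002,0.002,0],[0.002,0.002,0],[0.002,0.002,0],[0.002,0.002,0],[0.002,0.002,0],[0.002,0.002,0],[0.002,0.002,0],[0.002,0.002,0],[0.002,0.002,0],[0.002,0.002,0]],"angular":[[0,0,0.03],[0,0,0.09],[0,0,0.16],[0,0,0.23],[0,0,0.3],[0,0,0.37],[0,0,0.44],[0,0,0.51],[0,0,0.58],[0,0,0.64],[0,0,0.685],[0,0,0.698]],"jaw":[1,1,1,1,1,1,1,1,1,1,1,1]}'
python3 -m inch '{"linear":[[0,0,0],[0,0,0],[0,0,0],[0,0,0],[0,0,0]],"angular":[[0,0,0],[0,0,0],[0,0,0],[0,0,0],[0,0,0]],"jaw":[1,1,0.5,0,0]}'
python3 -c "
from h import *
to([.589,-.025,.235],76.2)"
```

```text
t: 6.45
tool_pos: [0.5929, -0.0222, 0.1395]
eef_rot: [0.002, 0.787, 0.616, 0.004]
contact_force: [16.1, 6.0, -11.2]
grip_width: 0.0141
grasp_force: 30.1
t: 6.95
tool_pos: [0.5891, -0.0236, 0.1395]
eef_rot: [0.0, 0.787, 0.617, -0.0]
contact_force: [0.7, 0.1, 0.4]
grip_width: 0.0302
grasp_force: 0.0
lin [-0.0015  0.0002 -0.0955] ang [-0.0002  0.0005  0.0002] t 6.95 pos [ 0.5891 -0.0236  0.1395] j6 0.068 w 0.0302 F [0.7 0.1 0.4]
```

```bash
python3 -m inch '{"linear":[[0,0,-0.03],[0,0,-0.08],[0,0,-0.12],[0.05,-0.04,-0.12],[0.1,-0.08,-0.12],[0.15,-0.12,-0.12],[0.18,-0.15,-0.12],[0.18,-0.15,-0.12],[0.18,-0.15,-0.12],[0.18,-0.15,-0.12]],"angular":[[0,0,0],[0,0,0],[0,0,0],[0,0,0.1],[0,0,0.2],[0,0,0.3],[0,0,0.4],[0,0,0.5],[0,0,0.6],[0,0,0.698]],"jaw":[0,0,0,0,0.2,0.4,0.4,0.4,0.4,0.4]}'
python3 -c "
from h import *
to([.501,-.049,.235],16.2)
a=cams.capture('top');b=cams.capture('scene');cv2.imwrite('pics/t3.png',a)
for q in ([.592,-.0225,.148],[.501,-.049,.124],[.501,-.049,.108],[.501,-.049,.022]): print(q,(proj('top',q)-[205,125])*4,(proj('scene',q)-[190,120])*4+[400,0])
cv2.imwrite('pics/c3.png',np.hstack([cv2.resize(a[125:265,205:305],(400,560),interpolation=3),cv2.resize(b[120:260,190:290],(400,560),interpolation=3)]))"
```

```text
t: 7.95
tool_pos: [0.4855, 0.1885, 0.2597]
eef_rot: [0.0, 0.988, 0.156, 0.0]
contact_force: [0.5, -0.1, -0.3]
grip_width: 0.0529
grasp_force: 0.0
lin [-0.0584  0.2308  0.0248] ang [ 0.0003 -0.0001  0.0201] t 7.95 pos [0.4855 0.1885 0.2597] j6 1.477 w 0.0529 F [ 0.5 -0.1 -0.3]
[0.592, -0.0225, 0.148] [278.08657845 228.7869448 ] [610.93986139 248.7931483 ]
[0.501, -0.049, 0.124] [329.39145087 408.69806696] [680.73996871 179.62642094]
[0.501, -0.049, 0.108] [327.28968543 408.93744431] [680.3827527  199.39321695]
[0.501, -0.049, 0.022] [317.34574116 410.06999459] [678.59074314 298.55530746]
```

View pics/c3.png

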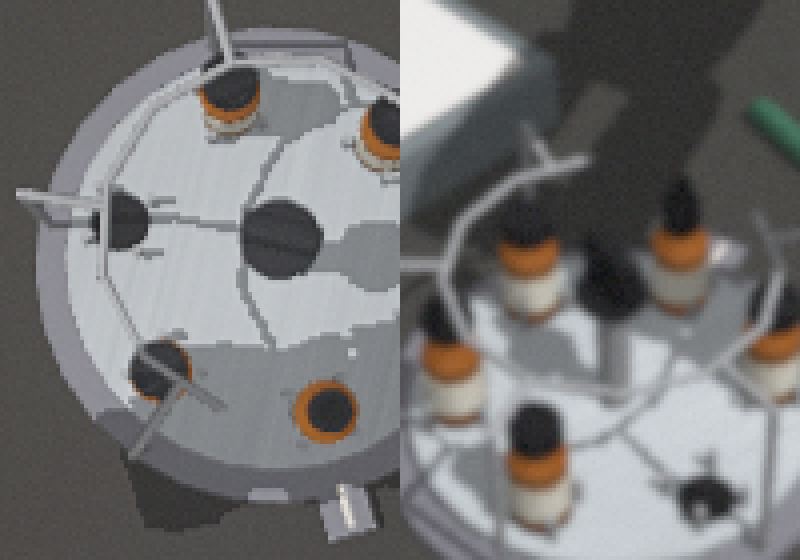

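```bash
python3 -m inch '{"linear":[[-0.058,0.231,0.025],[-0.058,0.231,0.025],[-0.058,0.231,0.025],[-0.058,0.231,0.025],[-0.058,0.231,0.025],[-0.058,0.231,0.025],[-0.058,0.231,0.025],[-0.058,0.231,0.025],[-0.058,0.231,0.025]],"angular":[[0,0,0.02],[0,0,0.02],[0,0,0.02],[0,0,0.02],[0,0,0.02],[0,0,0.02],[0,0,0.02],[0,0,0.02],[0,0,0.02]],"jaw":[0.4,0.4,0.4,0.4,0.4,0.4,0.4,0.4,0.4]}'
python3 -c "
from h import *
to([.501,-.049,.104],16.2)"
```

```text
t: 8.95
tool_pos: [0.5032, -0.0491, 0.2347]
eef_rot: [-0.0, 0.99, 0.144, 0.0]
contact_force: [-0.7, 0.3, 0.1]
grip_width: 0.0523
grasp_force: 0.0
lin [-0.0022 -0.0007  0.1307] ang [-0.0001 -0.0002  0.0041] t 8.95 pos [ 0.5032 -0.0491  0.2347] j6 1.028 w 0.0523 F [-0.7  0.3  0.1]
```

```bash
python3 -m inch '{"linear":[[-0.002,0,0.03],[-0.002,0,0.06],[-0.002,0,0.09],[-0.002,0,0.115],[-0.002,0,0.13],[-0.002,0,0.13],[-0.002,0,0.13]],"angular":[[0,0,0],[0,0,0],[0,0,0],[0,0,0],[0,0,0],[0,0,0],[0,0,0]],"jaw":[0.4,0.4,0.4,0.4,0.4,0.4,0.4]}'
python3 -m inch '{"linear":[[0,0,0],[0,0,0],[0,0,0],[0,0,0],[0,0,0],[0,0,0],[0,0,0],[0,0,0]],"angular":[[0,0,0],[0,0,0],[0,0,0],[0,0,0],[0,0,0],[0,0,0],[0,0,0],[0,0,0]],"jaw":[0.6,0.8,1,1,1,1,1,1]}'
python3 -c "
from h import *
to([.501,-.049,.104],16.2)"
```

```text
t: 9.65
tool_pos: [0.5015, -0.0499, 0.105]
eef_rot: [-0.0, 0.99, 0.144, 0.0]
contact_force: [0.9, 0.0, -0.5]
grip_width: 0.0521
grasp_force: 0.0
t: 10.45
tool_pos: [0.5016, -0.0509, 0.1049]
eef_rot: [0.0, 0.99, 0.143, 0.0]
contact_force: [-0.2, -0.6, 3.0]
grip_width: 0.0235
grasp_force: 30.0
lin [-0.     -0.002   0.0009] ang [ 0.0003 -0.0004  0.0023] t 10.45 pos [ 0.5016 -0.0509  0.1049] j6 1.027 w 0.0235 F [-0.2 -0.6  3. ]
```

Gripped at 23.5 mm (collar 24 mm). Lift straight up.

```bash
python3 -m inch '{"linear":[[0,0,-0.008],[0,0,-0.02],[0,0,-0.04],[0,0,-0.06],[0,0,-0.08],[0,0,-0.1],[0,0,-0.12],[0,0,-0.14],[0,0,-0.155],[0,0,-0.16],[0,0,-0.16]],"angular":[[0,0,0],[0,0,0],[0,0,0],[0,0,0],[0,0,0],[0,0,0],[0,0,0],[0,0,0],[0,0,0],[0,0,0],[0,0,0]],"jaw":[1,1,1,1,1,1,1,1,1,1,1]}'
python3 -c "
from h import *
to([.493,.314,.265],16.2)"
```

```text
t: 11.55
tool_pos: [0.5016, -0.0508, 0.2654]
eef_rot: [0.0, 0.99, 0.143, 0.001]
contact_force: [-0.4, 0.8, -1.4]
grip_width: 0.0232
grasp_force: 30.0
lin [ 9.480e-02 -3.524e-01  2.000e-04] ang [ 0.0005 -0.0008  0.0024] t 11.55 pos [ 0.5016 -0.0508  0.2654] j6 1.027 w 0.0232 F [-0.4  0.8 -1.4]
```

```bash
python3 -m inch '{"linear":[[0.005,-0.018,0],[0.013,-0.05,0],[0.024,-0.09,0],[0.035,-0.13,0],[0.046,-0.17,0],[0.056,-0.21,0],[0.067,-0.25,0],[0.078,-0.29,0],[0.087,-0.325,0],[0.093,-0.345,0],[0.095,-0.352,0],[0.095,-0.352,0]],"angular":[[0,0,0],[0,0,0],[0,0,0],[0,0,0],[0,0,0],[0,0,0],[0,0,0],[0,0,0],[0,0,0],[0,0,0],[0,0,0],[0,0,0]],"jaw":[1,1,1,1,1,1,1,1,1,1,1,1]}'
python3 -c "
from h import *
to([.493,.314,.131],16.2)
a=cams.capture('top');b=cams.capture('scene')
for q in ([.493,.314,.049],): print((proj('top',q)-[80,180])*4,(proj('scene',q)-[330,170])*4+[400,0])
cv2.imwrite('pics/c4.png',np.hstack([cv2.resize(a[180:300,80:180],(400,480),interpolation=3),cv2.resize(b[170:290,330:430],(400,480),interpolation=3)]))"
```

```text
t: 12.75
tool_pos: [0.4923, 0.314, 0.2632]
eef_rot: [0.0, 0.99, 0.143, -0.001]
contact_force: [-0.4, -0.4, -1.2]
grip_width: 0.0234
grasp_force: 30.0
lin [1.000e-03 1.000e-04 1.322e-01] ang [0.0004 0.0016 0.0033] t 12.75 pos [0.4923 0.314  0.2632] j6 1.716 w 0.0234 F [-0.4 -0.4 -1.2]
[187.15396267 206.56883116] [637.84868748 371.18513245]
```

View pics/c4.png

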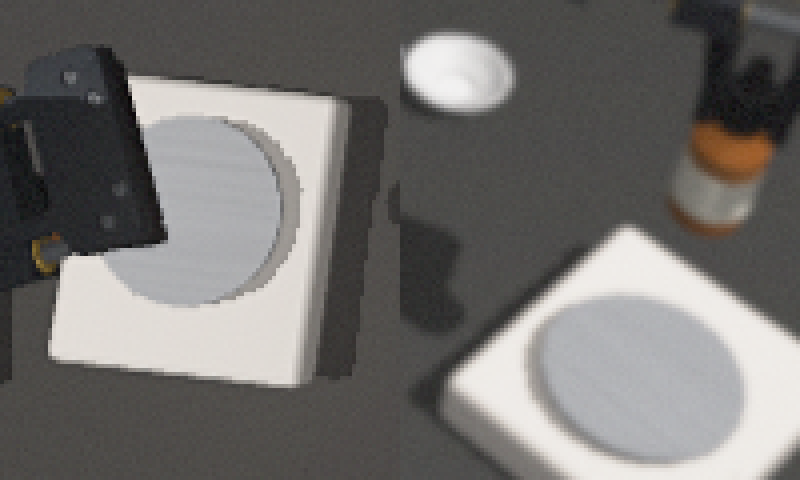

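```bash
python3 -m inch '{"linear":[[0,0,0.015],[0,0,0.04],[0,0,0.065],[0,0,0.09],[0,0,0.108],[0,0,0.118],[0,0,0.123],[0,0,0.126],[0,0,0.126],[0,0,0.126]],"angular":[[0,0,0],[0,0,0],[0,0,0],[0,0,0],[0,0,0],[0,0,0],[0,0,0],[0,0,0],[0,0,0],[0,0,0]],"jaw":[1,1,1,1,1,1,1,1,1,1]}'
python3 -m inch '{"linear":[[0,0,0.001],[0,0,0.002],[0,0,0.003],[0,0,0.003],[0,0,0.003]],"angular":[[0,0,0],[0,0,0],[0,0,0],[0,0,0],[0,0,0]],"jaw":[1,1,1,1,1]}'
```

```text
t: 13.85
tool_pos: [0.4937, 0.314, 0.1396]
eef_rot: [-0.0, 0.99, 0.143, 0.001]
contact_force: [-0.7, -0.2, 0.1]
grip_width: 0.0229
grasp_force: 30.0
t: 14.35
tool_pos: [0.493, 0.3138, 0.1355]
eef_rot: [0.0, 0.99, 0.143, -0.0]
contact_force: [0.1, 0.2, -0.8]
grip_width: 0.0231
grasp_force: 30.0
```

```bash
python3 -m inch '{"linear":[[0,0,0.001],[0,0,0.002],[0,0,0.003],[0,0,0.003],[0,0,0.003]],"angular":[[0,0,0],[0,0,0],[0,0,0],[0,0,0],[0,0,0]],"jaw":[1,1,1,1,1]}'
python3 -m inch '{"linear":[[0,0,0.0005],[0,0,0.001],[0,0,0.001],[0,0,0.001]],"angular":[[0,0,0],[0,0,0],[0,0,0],[0,0,0]],"jaw":[1,1,1,1]}'
```

```text
t: 14.85
tool_pos: [0.493, 0.3137, 0.1325]
eef_rot: [0.0, 0.99, 0.143, -0.0]
contact_force: [0.2, -0.6, -0.9]
grip_width: 0.0231
grasp_force: 30.0
t: 15.25
tool_pos: [0.4933, 0.3138, 0.132]
eef_rot: [-0.0, 0.99, 0.143, 0.0]
contact_force: [-0.4, -0.6, 2.4]
grip_width: 0.0234
grasp_force: 30.0
```

```bash
python3 -m inch '{"linear":[[0,0,0],[0,0,0],[0,0,0],[0,0,0],[0,0,0],[0,0,0],[0,0,0],[0,0,0]],"angular":[[0,0,0],[0,0,0],[0,0,0],[0,0,0],[0,0,0],[0,0,0],[0,0,0],[0,0,0]],"jaw":[0.6,0.5,0.4,0.4,0.4,0.4,0.4,0.4]}'
python3 -m inch '{"linear":[[0,0,-0.015],[0,0,-0.04],[0,0,-0.07],[0,0,-0.11],[0,0,-0.14],[0.05,0,-0.14],[0.1,0,-0.14],[0.15,0,-0.14],[0.15,0,-0.14],[0.15,0,-0.14]],"angular":[[0,0,0],[0,0,0],[0,0,0],[0,0,0],[0,0,0],[0,0,0],[0,0,0],[0,0,0],[0,0,0],[0,0,0]],"jaw":[0.4,0.4,0.4,0.4,0.4,0.4,0.4,0.4,0.4,0.4]}'
python3 -c "
from h import *
b=cams.capture('scene')
cv2.imwrite('pics/c5.png',cv2.resize(b[130:330,160:460],(800,533),interpolation=3))"
```

```text
t: 16.05
tool_pos: [0.493, 0.3138, 0.1315]
eef_rot: [0.0, 0.99, 0.143, -0.0]
contact_force: [1.4, 0.6, 0.7]
grip_width: 0.0518
grasp_force: 0.0
t: 17.05
tool_pos: [0.6371, 0.3558, 0.2697]
eef_rot: [0.0, 0.99, 0.142, -0.002]
contact_force: [-0.4, -0.1, 0.2]
grip_width: 0.052
grasp_force: 0.0
```

View pics/c5.png

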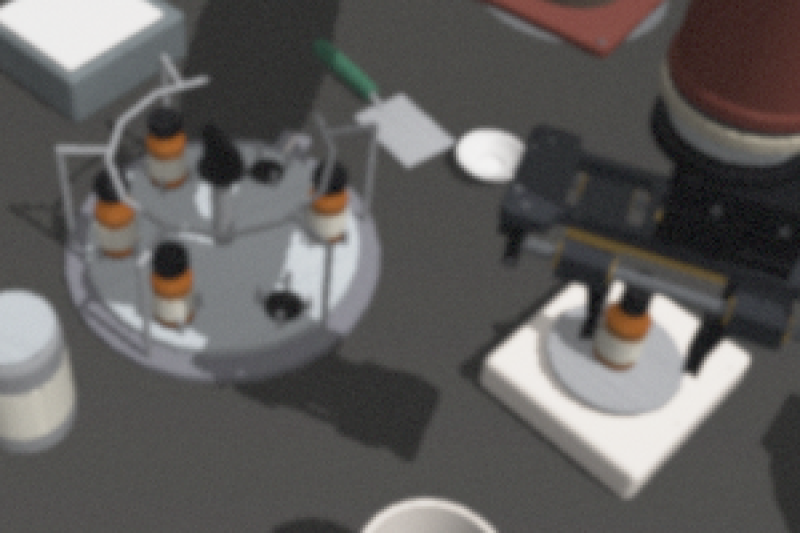

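The dropper bottle stands upright mid-pan (about (620,335)). The four other bottles stand in the carousel, and the gripper is well clear above.

```bash
python3 -m inch '{"linear":[[0,0,0],[0,0,0],[0,0,0]],"angular":[[0,0,0],[0,0,0],[0,0,0]],"jaw":[0.4,0.4,0.4]}'; python3 -c "
from h import *
print(order.sign_off())"
```

```text
t: 17.4
tool_pos: [0.6363, 0.3562, 0.2737]
eef_rot: [-0.0, 0.99, 0.143, 0.001]
contact_force: [-0.7, 0.4, 0.2]
grip_width: 0.0526
grasp_force: 0.0
the job is handed in; nothing more can be done
None
```

I turned the carousel 120° clockwise, the shorter way, to bring the dropper bottle to the opening, then set it upright near the middle of the scale pan; the other four bottles are still standing in the carousel, and I handed the job in at about 17 s (no verdict was returned).

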